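# Set the rover drive to its timing mark and hold the belt tensioner back

## Task

We are about to slip the drive belt onto this rover drive plate. First turn the toothed sprocket by its flat-sided hub until the gap in its teeth faces the small fixed pointer squarely, and let go of it; then swing the spring-loaded tensioner arm by its upright post right round until it rests against its stop pin, and keep holding it there: the program finishes while still holding the arm against the stop. Leave the sprocket on its mark, and leave the mouse, battery box and spare wheel where they are.

Things in the scene. Friction and masses are not known exactly. Their poses are not given: they have to be found in the camera images.
- drive_plate: aluminium plate lying fixed on the desk, 170 (its x) x 330 (its y) x 12 mm thick, origin at the centre of its underside, z up. The sprocket axis stands at (0, +85) mm in its frame, the tensioner pivot at (0, -40) mm. Four 4 mm screw heads in the corners. Plate and pointer are rigidly fixed; they lie somewhere else at every start
- sprocket (a joint): turn of the grey toothed sprocket about its vertical axis, rad, anticlockwise from above, -2.6 to 2.6; at 0 the gap faces the plate's +x. 0.07 N m friction, stays where left. Disc radius 40 mm, top face 27 mm above the desk; on it a flat-sided hub, a bar 14 mm thick, 46 mm long, 27 to 59 mm above the desk, its length along the line from axis to gap
- hub_top (a point): top centre of the sprocket's hub, on the sprocket axis, 59 mm above the desk
- notch (a point): middle of the gap in the sprocket's teeth (one tooth missing, gap about 16 mm wide and 14 mm deep, against 4 mm wide between the other teeth), 36 mm from the sprocket axis, at the disc's top face; turns with the sprocket
- mark (a point): the point 36 mm from the sprocket axis, at the height of the disc's top, straight in front of the fixed steel pointer's tip: the gap's middle belongs here. It lies anticlockwise of the gap at the start (seen from above), by 0.5 to 1.4 rad
- pointer: fixed steel pointer: a bar 24 x 12 mm with a point, 44 to 73 mm from the sprocket axis and 12 to 20 mm above the desk, pointing at the axis. Origin on the sprocket axis at desk height, its x axis runs from there through the pointer
- tensioner (a joint): swing of the tensioner arm about its vertical pivot, rad: 0 at rest, growing clockwise seen from above, 1.05 against the stop pin. A spring always pulls it back to 0: torque 0.21 N m at rest growing to 0.58 N m at the stop (2.3 to 6.4 N at the post)
- cage_arm: tensioner arm: steel bar 90 mm long, 16 mm wide, 22 to 28 mm above the desk; spring housing (radius 18 mm, top 40 mm) round the pivot, toothed jockey wheel (radius 19 mm, 28 to 37 mm high) at the free end. Origin on the pivot axis 22 mm above the desk; x runs along the arm to the post, z up. At rest x points 0.87 rad clockwise of the plate's x; it swings towards the plate's -x (robot's) side
- post_top (a point): top centre of the upright steel post on the arm's free end: 16 mm diameter, from 37 to 82 mm above the desk, 90 mm from the pivot axis
- pivot (a point): top of the pivot, on its vertical axis, 40 mm above the desk, fixed
- spare_wheel: bystander: rover wheel lying flat, 66 mm diameter, 29 mm high, origin under its centre
- battery_box: bystander: black battery box with two cells, 58 x 32 x 20 mm, origin under its centre
- mouse: bystander: grey computer mouse without a lead, 100 x 58 x 36 mm, origin under its centre
- stop_pin (a point): top of the stop pin: steel pin 10 mm thick, top 38 mm above the desk, 47 mm from the pivot axis; the arm's long edge meets it at the end of its swing. A like pin stands behind the arm at rest

How it is judged (in metres and radians):
On the way, in this order (a step that is already met when the one before it is completed fails the run):
1. the sprocket's gap faces the pointer, the sprocket is let go, the tensioner is still at rest (horizontal distance between notch and mark below 0.005 m and value of joint tensioner below 0.2 rad and contact force between the fingers and anything else below 0.3 N), for 0.2 s.
2. the tensioner arm is at its stop, held by the fingers (value of joint tensioner above 0.99 rad and contact force between the fingers and cage_arm above 1.5 N), for 0.2 s.
At the end, for the whole second after the job is handed in: the gripper's fingers hold the tensioner arm (more than 1.5 N) still within 0.06 rad of its stop (joint above 0.99 of 1.05), the middle of the sprocket's gap is within 5 mm of the point in front of the pointer, and wheel, battery box and mouse are within 20 mm of where they started (all of step 2 and velocity of joint tensioner between -0.1 and 0.1 rad/s and horizontal distance between notch and mark below 0.005 m and distance of each of spare_wheel, battery_box, mouse from where it was at the start of the episode below 0.02 m); the arm keeps its last pose, push and grip.
It fails at once if a bystander is pushed away (distance of any of spare_wheel, battery_box, mouse from where it was at the start of the episode above 0.02 m).
It also fails if it takes over 48 s, if anything falls off the work surface, if the arm or the gripper's body presses on something with over 40 N, if the wrist force passes 120 N, or if a joint passes its speed limit or range.

## Robot

A 7-joint arm with a two-finger parallel gripper is mounted at the origin on the work surface. World frame = base frame: x ahead of the robot, y to its left, z up, the work surface at z = 0. Lengths are in mm, angles in rad, forces in N, time in s.
With the tool pointing down it reaches from about 425 to 800 mm from the base axis. Payload 8.3 kg.
Tool frame: the origin (TCP) lies midway between the tips of the shut fingers; the grasp point (between the pads) lies 19 mm behind it (env.pinch_z is the distance from the TCP to the grasp point, in mm); y points along the fingers, x is the direction in which the jaws open and shut, and the axes are right-handed (so a half turn about y gives the same grasp; the last joint's range is limited). The gripper opens to 85 mm and grips with 20 to 120 N. Pads are 22 mm wide; open, the fingers measure 114 mm over their backs; the gripper's body (76 mm by 85 mm) begins 54 mm behind the grasp point. The pads swing forward as they close: fully open they stand 13 mm farther back than shut.
Start: joints at [1.128, 0.383, 0.016, 1.37, -0.006, 1.388, -0.046], TCP at [231.744, -580.429, 231.279] pointing down, gripper open.
Joint ranges: [-2.95, 2.95], [-0.25, 2.06], [-1.52, 1.56], [0.18, 2.33], [-1.44, 4.58], [0.02, 2.06], [-3.01, 3.01]. Speed limits (rad/s): [2.39, 2.39, 3.01, 3.01, 3.14, 3.14, 3.14].

## Interface

Orientations are given as a unit quaternion [x, y, z, w].
In Python, from station import env, grab_frame, recognise, silhouettes, mark_of gives the robot as it stands.
- The arm moves only by the tool send_rows, never from a script. Its argument "plan" is a list of rows, each a list of 5 numbers: the shift along the tool's x, y, z in mm, then the turn about the tool's y in degrees, then the closure in counts, from 0 (fully open) to 255 (shut). In form: [[x, y, z, twist, jaw], ...]. A call has 1 to 8 rows; each row shifts and turns the commanded pose from where the row before left it, along the tool's axes as they then stand; what a row does not reach is not made up. A row lasts 1/12 s, in which the tool goes at most 41.7 mm and 7.16 degrees, less where a joint would pass 70% of its speed; a pose out of reach is approached as far as the arm can. A call with a gripper value outside its range is refused whole. The fingers move at their own pace and stop on an object; "squeeze" is the grip in N (left out, the last holds). Time passes only in rows, so rows that do not move let the fingers close. It gives the time, the measured TCP pose, the force and the opening at its end, in the units of the state.
- env.get_obs(): the state, without advancing time (a new reading comes with each control period).
- grab_frame(name): name is "side" or "top" or "wrist"; returns a dict with "pixels" (480x640x3 uint8, blue, green, red), "intrinsics" (3x3 intrinsics, pixels), "view" (4x4, takes a point from world to camera coordinates). Camera axes: x right, y up, looking along -z (the intrinsics and any distortion apply to the point x, -y, -z); pixel columns grow to the right and rows downward; lengths in mm; the calibration is good to about 2 mm. A picture is of the moment at which its call begins. There is no depth.
- env.job_done(): hands the job in, once; it reports no verdict.
Trained networks look in a picture, given as the dict that the camera call returned (one of the last four; its "shot" number tells which), for a name from the list of things; names that differ only in an ending like _2 or _b are one class to them, and where a whole thing is asked for, a point or a joint stands for the part that bears it (a point fixed in the world has none). Each returns a list of dicts, best first, with "conf" (0 to 1); they miss things now and then, are a little off and sometimes report something else, mostly with a low value. They report only what shows in the picture. A call takes as long as a camera call.
- recognise(target, picture): "bbox" ([centre column, centre row, width, height] in pixels, round what is visible of it).
- silhouettes(target, picture): "mask" (480x640 bool, what is visible of it) and "bbox" ([centre column, centre row, width, height] in pixels, round what is visible of it).
- mark_of(target, picture): "at" ([row, column] in pixels: a listed point, or the origin of a listed thing).
The state is a dict: "clock": time; "qpos": joint angles; "qvel": joint speeds; "joint_torque": joint torques, N m; "ee_pos": TCP position; "tcp_rot": TCP orientation; "contact_force": force on the tool from outside, world axes, zero at the start; "moment": the same for the moment, N m; "gripper_width": finger opening in mm.
Only numpy, scipy, OpenCV 4.12 (cv2) and the standard library are available. Lean on these libraries where they do the work, as an engineer would, in place of code of your own. Each camera call takes 0.05 s, during which the arm holds its last target.

## Working session

There is one attempt and no reset: what is moved stays moved. The work goes in short steps, Python scripts to look and compute and a tool call to move; the robot and the scene stay as the last step left them, time stands still between calls to the robot, and variables do not carry over. Pictures are saved under pics/ and viewed, and the job is handed in when it is done.

Besides the shell and the picture viewer there is one more tool, called after "Call:" in YAML: its name, and indented under it one key for each argument. send_rows: Moves the arm, as the interface text tells. Its arguments: {"type":"object","properties":{"plan":{"type":"array"},"squeeze":{"type":"number"}},"required":["plan"]}

```bash
ls; mkdir -p pics; cat > h.py <<'E'
import numpy as np, cv2
from station import env, grab_frame, recognise, silhouettes, mark_of
def ray(f,row,col):
    K=np.array(f["intrinsics"],float);V=np.array(f["view"],float)
    d=np.linalg.inv(K)@np.array([col,row,1.0]); d=np.array([d[0],-d[1],-d[2]])
    R=V[:3,:3];t=V[:3,3]
    return -R.T@t, R.T@d
def atz(f,row,col,z):
    o,d=ray(f,row,col); s=(z-o[2])/d[2]; return o+s*d
def proj(f,p):
    K=np.array(f["intrinsics"],float);V=np.array(f["view"],float)
    c=V[:3,:3]@np.asarray(p,float)+V[:3,3]; q=K@np.array([c[0],-c[1],-c[2]]); return q[:2]/q[2]
E
python3 - <<'E'
from h import *
print({k:np.round(v,3) for k,v in env.get_obs().items()}, env.pinch_z)
for n in ["top","side"]:
    f=grab_frame(n); cv2.imwrite(f"pics/{n}0.png",f["pixels"]); print(n,[k for k in f], np.round(ray(f,240,320)[0]))
    Z=dict(hub_top=59,notch=27,mark=27,pointer=0,post_top=82,pivot=40,stop_pin=38,spare_wheel=0,battery_box=0,mouse=0,drive_plate=0)
    for t,z in Z.items():
        r=mark_of(t,f)
        for x in r[:2]: print(t,round(x["conf"],2),np.round(x["at"],1),np.round(atz(f,*x["at"],z),1))
E
```

```text
pics
{'clock': np.float64(0.0), 'qpos': array([ 1.128,  0.384,  0.016,  1.371, -0.006,  1.388, -0.047]), 'qvel': array([ 0.   ,  0.001,  0.   , -0.001, -0.   ,  0.002, -0.002]), 'joint_torque': array([-0.0000e+00, -6.2761e+01,  8.4400e-01, -3.7183e+01,  1.6000e-02,
        1.4000e-02,  0.0000e+00]), 'ee_pos': array([ 231.547, -580.   ,  230.28 ]), 'tcp_rot': array([-0.585,  0.397, -0.396,  0.586]), 'contact_force': array([-0.343, -0.471, -0.553]), 'moment': array([-0.03 , -0.016,  0.085]), 'gripper_width': np.float64(85.086)} 18.700000000000003
top ['pixels', 'intrinsics', 'view', 'shot'] [ 367.   42. 1176.]
hub_top 0.78 [253.5 316.8] [567.4  70.8  59. ]
notch 0.71 [263.6 483.1] [ 542.2 -254.8   27. ]
notch 0.62 [234.1 319.4] [612.3  65.4  27. ]
mark 0.63 [238.9 306.2] [603.4  92.   27. ]
pivot 0.77 [262.7 376.1] [548.7 -44.   40. ]
stop_pin 0.63 [281.8 391.5] [510.5 -72.2  38. ]
spare_wheel 0.75 [243.5 218.7] [605.3 272.6   0. ]
battery_box 0.83 [267.1 483.5] [ 539.1 -262.     0. ]
mouse 0.98 [170.5 364.8] [750.5 -32.6   0. ]
drive_plate 0.88 [263.2 355.2] [555.5  -4.8   0. ]
side ['pixels', 'intrinsics', 'view', 'shot'] [ 528. -867.  653.]
hub_top 0.8 [250.3 300.1] [569.5  60.8  59. ]
hub_top 0.43 [262.5 317.4] [600.7  13.7  59. ]
notch 0.82 [263.6 320.9] [611.4  56.5  27. ]
mark 0.66 [255.5 318. ] [608.1  87.3  27. ]
post_top 0.75 [295.1 320.7] [ 595.1 -121.1   82. ]
pivot 0.57 [288.3 293.6] [551.2 -40.8  40. ]
stop_pin 0.7 [300.9 275.1] [515.8 -73.6  38. ]
spare_wheel 0.61 [224.7 312.5] [609.9 264.4   0. ]
battery_box 0.81 [388.2 292.5] [ 538.6 -251.5    0. ]
mouse 0.66 [300.4 392.5] [742.1 -42.9   0. ]
drive_plate 0.88 [290.3 296.6] [558.3   5.9   0. ]
```

```bash
python3 - <<'E'
import cv2
a=cv2.imread("pics/top0.png"); b=cv2.imread("pics/side0.png")
cv2.imwrite("pics/top0c.png",cv2.resize(a[190:340,270:470],None,fx=4,fy=4,interpolation=cv2.INTER_CUBIC))
cv2.imwrite("pics/side0c.png",cv2.resize(b[200:350,230:430],None,fx=4,fy=4,interpolation=cv2.INTER_CUBIC))
E
```

```text
(no output)
```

View pics/top0c.png

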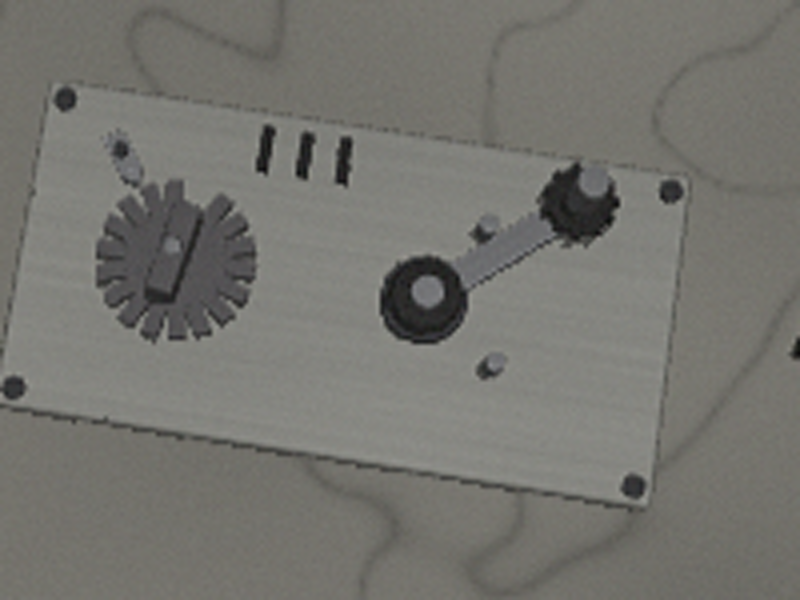

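View pics/side0c.png

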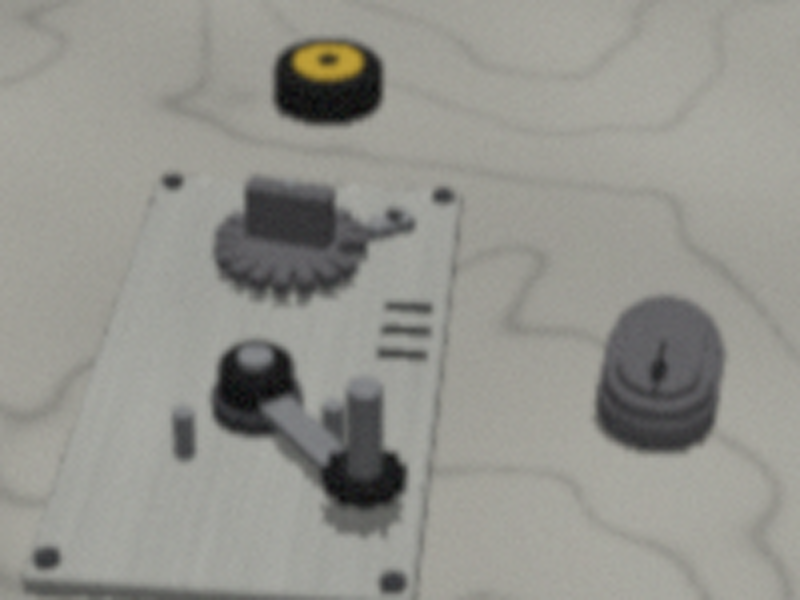

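View pics/top0.png

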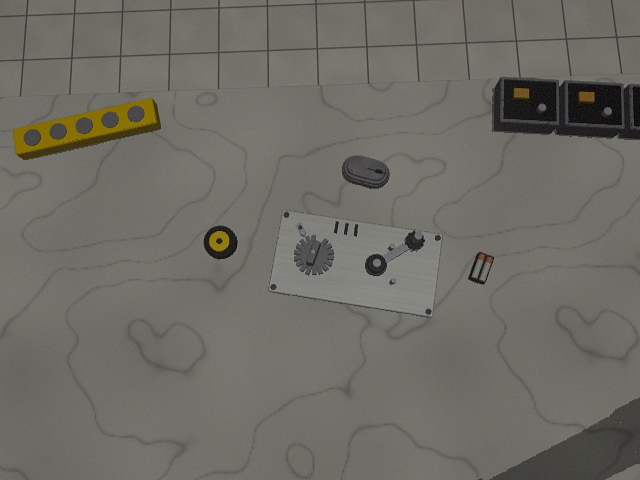

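```bash
python3 - <<'E'
from h import *
from scipy.optimize import least_squares
f=grab_frame("top"); g=grab_frame("side")
P=[(53,82),(690,177),(648,507),(0,405)]
W=np.array([atz(f,190+v/4,270+u/4,12)[:2] for u,v in P])
W_s=[np.round(atz(g,200+v/4,230+u/4,14)[:2],1) for u,v in [(173,181),(443,195),(392,582),(46,557)]]
S=[np.round(atz(f,190+v/4,270+u/4,14)[:2],1) for u,v in [(13,387),(65,98),(671,190),(633,487)]]
print(W.round(1),"\nscrews side",W_s,"\nscrews top",S)
# plate corners in plate frame: TL=(+85,+165), TR=(+85,-165), BR=(-85,-165), BL
L=np.array([(85,165),(85,-165),(-85,-165),(-85,165)],float)
def rot(a): return np.array([[np.cos(a),-np.sin(a)],[np.sin(a),np.cos(a)]])
r=least_squares(lambda p:(L@rot(p[2]).T+p[:2]-W).ravel(),[555,0,0]);p=r.x;print(p,r.fun.round(1))
for n,q in dict(spr=(0,85),piv=(0,-40)).items(): print(n,rot(p[2])@q+p[:2])
for n,(u,v,z) in dict(hub=(176,248,59),ptip=(137,183,20),pend=(112,132,20),post=(597,182,82),pinstop=(498,360,38),piv=(430,290,40)).items():
    print(n,atz(f,190+v/4,270+u/4,z).round(1))
for n,(u,v,z) in dict(post=(365,383,82),piv=(256,353,40),hub=(290,182,59),stop=(182,410,38)).items():
    print('side',n,atz(g,200+v/4,230+u/4,z).round(1))
E
```

```text
[[ 667.3  138.2]
 [ 606.8 -182.3]
 [ 442.4 -150.4]
 [ 502.6  167.3]] 
screws side [array([514.8, 157. ]), array([661.6, 129.6]), array([ 602.9, -173.7]), array([ 455.5, -145. ])] 
screws top [array([511.1, 160.5]), array([658.2, 132. ]), array([ 600.1, -171.9]), array([ 452.2, -143.4])]
[ 5.54773064e+02 -6.81998832e+00 -1.86042106e-01] [ 1.5  1.4  1.  -2.4 -1.7 -2.8 -0.8  3.8]
spr [570.4955782   76.71325382]
piv [547.37423354 -46.12974933]
hub [570.5  76.2  59. ]
ptip [611.4  96.1  20. ]
pend [638.2 108.1  20. ]
post [ 591.5 -124.8   82. ]
pinstop [513.9 -78.2  38. ]
piv [549.  -46.7  40. ]
side post [ 595.9 -123.    82. ]
side piv [551.9 -40.7  40. ]
side hub [575.5  78.6  59. ]
side stop [516.4 -78.4  38. ]
```

```bash
cat >> h.py <<'E'
from scipy.spatial.transform import Rotation as Ro
def st():
    o=env.get_obs(); R=Ro.from_quat(o["tcp_rot"]).as_matrix()
    print("t",round(float(o["clock"]),2),"p",np.round(o["ee_pos"],1),"jawang",round(float(np.arctan2(R[1,0],R[0,0])),3),"F",np.round(o["contact_force"],1),"w",round(float(o["gripper_width"]),1),"q",np.round(o["qpos"],2))
    return np.array(o["ee_pos"]),R
E
python3 - <<'E'
from h import *
p,R=st(); print(R.round(3)); print(R.T@(np.array([571,77,200])-p))
E
```

```text
t 1.3 p [ 231.7 -580.4  231.3] jawang -1.191 F [-0.4 -0.1  0.2] w 85.6 q [ 1.13  0.38  0.02  1.37 -0.01  1.39 -0.05]
[[ 0.371  0.     0.929]
 [-0.929  0.     0.371]
 [-0.    -1.     0.   ]]
[-484.75664896   31.3303177   558.84751837]
```

Call:
send_rows:
  plan:
    - [-24,1.5,28,0,0]
    - [-24,1.5,28,0,0]
    - [-24,1.5,28,0,0]
    - [-24,1.5,28,0,0]
    - [-24,1.5,28,0,0]
    - [-24,1.5,28,0,0]
    - [-24,1.5,28,0,0]
    - [-24,1.5,28,0,0]

```text
clock: 1.97
ee_pos: [369.1, -317.4, 219.5]
tcp_rot: [0.585, -0.396, 0.397, -0.585]
contact_force: [0.4, -0.7, 0.8]
gripper_width: 85.5
```

Call:
send_rows:
  plan:
    - [-24,1.5,28,0,0]
    - [-24,1.5,28,0,0]
    - [-24,1.5,28,0,0]
    - [-24,1.5,28,0,0]
    - [-24,1.5,28,0,0]
    - [-24,1.5,28,0,0]
    - [-24,1.5,28,0,0]
    - [-24,1.5,28,0,0]

```text
clock: 2.63
ee_pos: [506.0, -56.1, 207.6]
tcp_rot: [-0.585, 0.396, -0.397, 0.585]
contact_force: [0.1, -0.1, 0.2]
gripper_width: 85.4
```

Call:
send_rows:
  plan:
    - [-24,1.5,28,0,0]
    - [-24,1.5,28,0,0]
    - [-24,1.5,28,0,0]
    - [-24,1.5,28,0,0]

```text
clock: 2.97
ee_pos: [574.6, 74.4, 201.5]
tcp_rot: [-0.585, 0.397, -0.397, 0.585]
contact_force: [0.2, -0.3, 0.6]
gripper_width: 85.1
```

Call:
send_rows:
  plan:
    - [0,0,0,7,0]
    - [0,0,0,7,0]
    - [0,0,0,7,0]
    - [0,0,0,7,0]
    - [0,0,0,7,0]
    - [0,0,0,7,0]
    - [0,0,0,0,0]
    - [0,0,0,0,0]

```text
clock: 3.63
ee_pos: [573.9, 73.0, 201.4]
tcp_rot: [0.405, -0.579, 0.579, -0.406]
contact_force: [-1.2, -0.1, 0.4]
gripper_width: 85.5
```

```bash
python3 - <<'E'
from h import *
p,R=st(); print(R.round(3)); 
f=grab_frame("wrist"); cv2.imwrite("pics/w1.png",f["pixels"]); print(ray(f,240,320))
for t,z in dict(hub_top=59,notch=27,mark=27,pointer=0,pivot=40).items():
    for x in mark_of(t,f)[:2]: print(t,round(x["conf"],2),np.round(x["at"],1),np.round(atz(f,*x["at"],z),1))
E
```

```text
t 3.63 p [573.9  73.  201.4] jawang -1.92 F [-1.2 -0.1  0.4] w 85.5 q [ 0.13  0.33 -0.39  1.53  0.13  1.31 -2.2 ]
[[-0.342  0.     0.94 ]
 [-0.94  -0.    -0.342]
 [ 0.    -1.     0.   ]]
(array([642.25815646,  47.81259029, 344.37584676]), array([-0.28352673,  0.07425939, -0.95646446]))
hub_top 0.78 [225.6 303.8] [571.7  77.2  59. ]
notch 0.64 [165.6 302.1] [608.5  65.4  27. ]
mark 0.75 [181.4 268.5] [606.   93.8  27. ]
pointer 0.38 [241.1  85.9] [609.  265.8   0. ]
pivot 0.75 [192.  466.8] [549.7 -43.4  40. ]
```

View pics/w1.png

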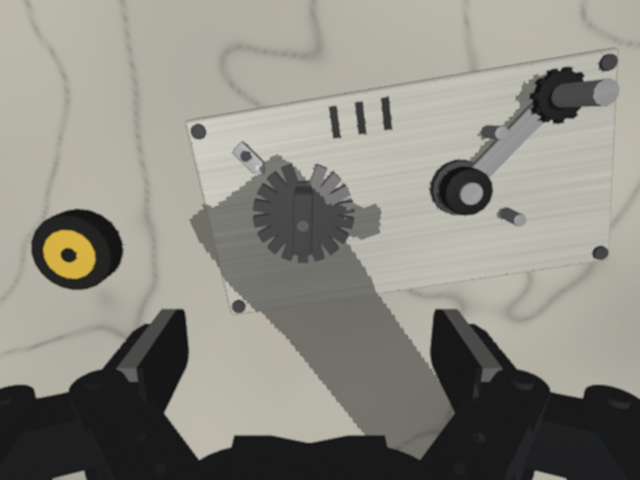

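```bash
python3 - <<'E'
import cv2
a=cv2.imread("pics/w1.png")
cv2.imwrite("pics/w1c.png",cv2.resize(a[130:280,210:380],None,fx=4,fy=4,interpolation=cv2.INTER_CUBIC))
E
```

```text
(no output)
```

View pics/w1c.png

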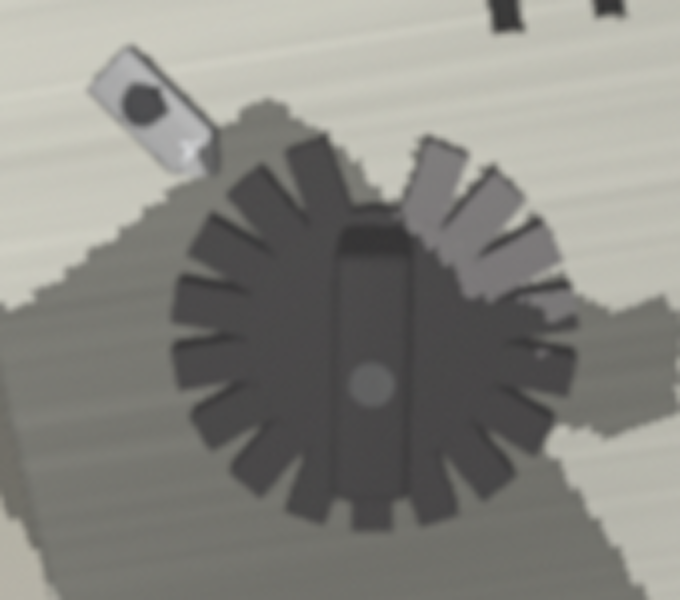

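```bash
python3 - <<'E'
from h import *
f=grab_frame("wrist")
A=lambda u,v,z: atz(f,130+v/4,210+u/4,z)[:2]
ang=lambda d: round(float(np.arctan2(d[1],d[0])),3)
c=A(371,385,59); print("hub",c)
print("hubdir",ang(A(374.5,255,59)-A(371,497,59)))
print("notch",A(378,190,27),ang(A(378,190,27)-c))
# disc centre from tooth tips: opposite teeth
print("ptr tip",A(211,168,18),ang(A(211,168,18)-c), "screw",A(144,104,20),ang(A(144,104,20)-c),"rear", ang(A(109,68,20)-c))
p,R=st(); print(R.T@(np.array([c[0],c[1],34])-p))
for nm in ["top","side"]:
    g=grab_frame(nm); print(nm,[ (np.round(atz(g,*x["at"],59),1)) for x in mark_of("hub_top",g)[:1]])
E
```

```text
hub [571.52597614  78.00332367]
hubdir -0.371
notch [599.32495804  66.67213485] -0.387
ptr tip [613.45851158  96.42915129] 0.414 screw [629.48788587 103.62883445] 0.416 rear 0.415
t 3.98 p [573.8  72.9 201.3] jawang -1.923 F [-1.4  0.2 -0.1] w 85.5 q [ 0.13  0.33 -0.4   1.54  0.13  1.31 -2.2 ]
[ -3.95116049 167.32872742  -3.91426237]
top []
side [array([565.1,  61.2,  59. ])]
```

Call:
send_rows:
  plan:
    - [-4,16,-4,1.2,0]
    - [0,25,0,0,0]
    - [0,25,0,0,0]
    - [0,25,0,0,0]
    - [0,25,0,0,0]
    - [0,25,0,0,0]
    - [0,25,0,0,0]
    - [0,0,0,0,0]

```text
clock: 4.85
ee_pos: [568.0, 77.4, 30.3]
tcp_rot: [-0.401, 0.586, -0.583, 0.396]
contact_force: [-2.2, -1.6, -1.1]
gripper_width: 85.2
```

Call:
send_rows:
  plan:
    - [0,0,0,0,120]
    - [0,0,0,0,160]
    - [0,0,0,0,190]
    - [0,0,0,0,255]
    - [0,0,0,0,255]
    - [0,0,0,0,255]
    - [0,0,0,0,255]
    - [0,0,0,0,255]
  squeeze: 25

```text
clock: 5.52
ee_pos: [572.3, 78.6, 36.4]
tcp_rot: [0.398, -0.584, 0.584, -0.399]
contact_force: [-0.3, -0.0, 5.6]
gripper_width: 13.7
```

```bash
python3 - <<'E'
from h import *
p,R=st(); f=grab_frame("wrist"); cv2.imwrite("pics/w2.png",f["pixels"])
f=grab_frame("side"); cv2.imwrite("pics/s2.png",cv2.resize(f["pixels"][150:350,200:450],None,fx=3,fy=3))
E
```

```text
t 5.52 p [572.3  78.6  36.4] jawang -1.945 F [-0.3 -0.   5.6] w 13.7 q [ 0.1   0.48 -0.37  1.72  0.2   0.98 -2.29]
```

View pics/w2.png

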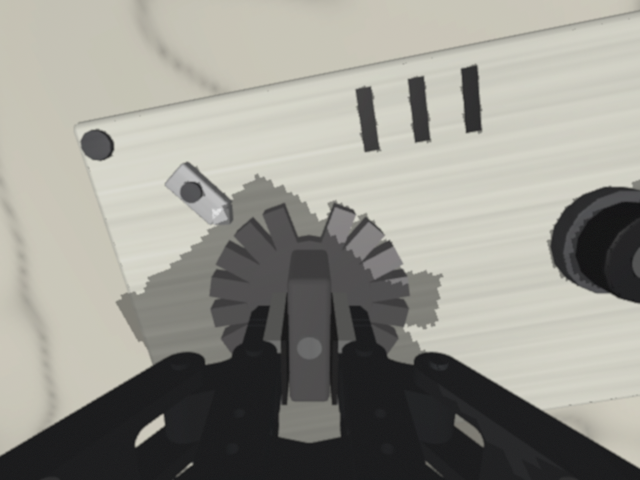

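View pics/s2.png

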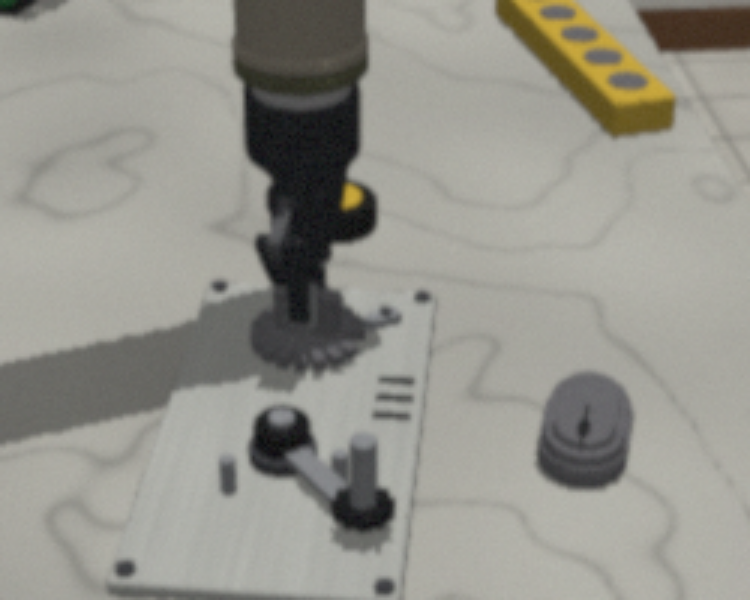

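The hub is gripped (opening 13.7 mm, TCP within 1 mm of the axis). The pointer tip shows at (225,215) in the wrist image. Next is a turn of about 45.6° anticlockwise.

Call:
send_rows:
  plan:
    - [0,0,0,-5.7,255]
    - [0,0,0,-5.7,255]
    - [0,0,0,-5.7,255]
    - [0,0,0,-5.7,255]
    - [0,0,0,-5.7,255]
    - [0,0,0,-5.7,255]
    - [0,0,0,-5.7,255]
    - [0,0,0,-5.7,255]

```text
clock: 6.28
ee_pos: [572.3, 78.0, 36.4]
tcp_rot: [-0.594, 0.382, -0.384, 0.595]
contact_force: [-0.7, -1.0, 6.9]
gripper_width: 13.5
```

Call:
send_rows:
  plan:
    - [0,0,0,0,255]
    - [0,0,0,0,255]
    - [0,0,0,0,255]

```text
clock: 6.53
ee_pos: [572.3, 78.0, 36.4]
tcp_rot: [-0.593, 0.384, -0.385, 0.594]
contact_force: [-0.9, -0.6, 6.3]
gripper_width: 13.4
```

```bash
python3 - <<'E'
from h import *
p,R=st(); f=grab_frame("wrist"); cv2.imwrite("pics/w3.png",f["pixels"])
E
```

```text
t 6.53 p [572.3  78.   36.4] jawang -1.149 F [-0.9 -0.6  6.3] w 13.4 q [ 0.22  0.51 -0.53  1.71  0.3   1.   -1.57]
```

View pics/w3.png

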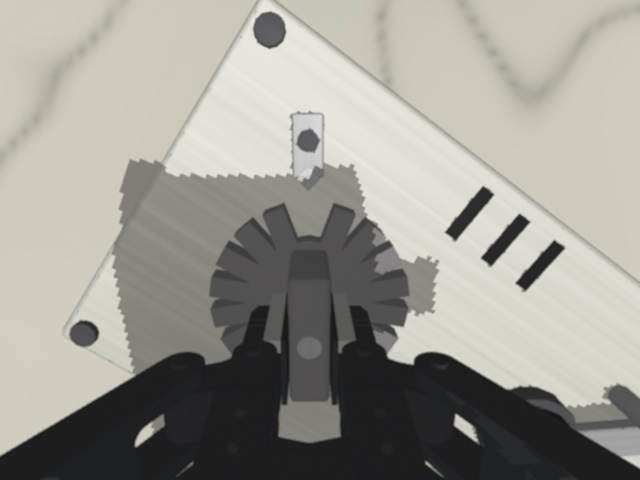

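The gap (teeth at columns 275 and 342, middle 308.5) lines up with the pointer (column 308). I'll open the jaws and lift.

Call:
send_rows:
  plan:
    - [0,0,0,0,0]
    - [0,0,0,0,0]
    - [0,0,0,0,0]
    - [0,0,0,0,0]
    - [0,0,0,0,0]
    - [0,0,0,0,0]
    - [0,0,0,0,0]
    - [0,0,0,0,0]

```text
clock: 7.25
ee_pos: [571.5, 78.2, 35.3]
tcp_rot: [-0.594, 0.384, -0.384, 0.594]
contact_force: [-0.2, -0.3, -0.8]
gripper_width: 85.7
```

Call:
send_rows:
  plan:
    - [0,-25,0,0,0]
    - [0,-30,0,0,0]
    - [0,-35,0,0,0]
    - [0,-35,0,0,0]
    - [0,-35,0,0,0]
    - [0,0,0,0,0]

```text
clock: 7.75
ee_pos: [574.8, 79.3, 203.3]
tcp_rot: [-0.591, 0.381, -0.387, 0.596]
contact_force: [1.1, 0.1, 1.1]
gripper_width: 85.3
```

```bash
python3 - <<'E'
from h import *
p,R=st(); f=grab_frame("wrist"); cv2.imwrite("pics/w4.png",f["pixels"])
for t,z in dict(hub_top=59,notch=27,mark=27,pivot=40,post_top=82,stop_pin=38).items():
    for x in mark_of(t,f)[:2]: print(t,round(x["conf"],2),np.round(x["at"],1),np.round(atz(f,*x["at"],z),1))
print("to post hover",R.T@(np.array([594,-124,180])-p))
E
```

```text
t 7.75 p [574.8  79.3 203.3] jawang -1.149 F [1.1 0.1 1.1] w 85.3 q [ 0.26  0.35 -0.58  1.53  0.2   1.31 -1.49]
hub_top 0.82 [224.5 310.6] [573.8  76.9  59. ]
notch 0.65 [168.1 305.8] [605.6  94.9  27. ]
post_top 0.76 [323.3 576.8] [ 590.1 -122.6   82. ]
stop_pin 0.46 [225.9 307.3] [566.9  76.4  38. ]
to post hover [193.2940247   23.20451021 -65.99263763]
```

View pics/w4.png

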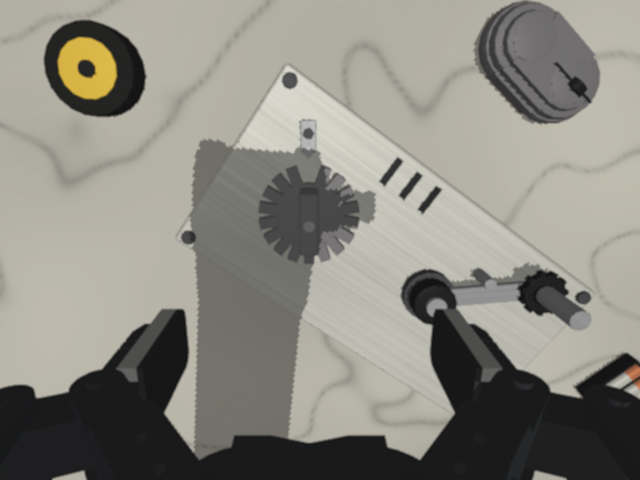

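Call:
send_rows:
  plan:
    - [27.6,3.3,-9.4,0,0]
    - [27.6,3.3,-9.4,0,0]
    - [27.6,3.3,-9.4,0,0]
    - [27.6,3.3,-9.4,0,0]
    - [27.6,3.3,-9.4,0,0]
    - [27.6,3.3,-9.4,0,0]
    - [27.6,3.3,-9.4,0,0]

```text
clock: 8.68
ee_pos: [590.0, -126.5, 170.9]
tcp_rot: [0.594, -0.385, 0.384, -0.593]
contact_force: [-0.1, 0.6, -0.0]
gripper_width: 85.8
```

Call:
send_rows:
  plan:
    - [0,0,0,-7,0]
    - [0,0,0,-7,0]
    - [0,0,0,-7,0]
    - [0,0,0,-7,0]
    - [0,0,0,-7,0]
    - [0,0,0,-7,0]
    - [0,0,0,-7,0]
    - [0,0,0,-7,0]

```text
clock: 9.35
ee_pos: [590.0, -125.0, 171.0]
tcp_rot: [-0.704, 0.059, -0.058, 0.705]
contact_force: [-0.2, 0.0, 0.2]
gripper_width: 85.6
```

Call:
send_rows:
  plan:
    - [0,0,0,-7,0]
    - [0,0,0,-3,0]
    - [0,0,0,0,0]
    - [0,0,0,0,0]

```text
clock: 9.68
ee_pos: [590.1, -125.1, 171.3]
tcp_rot: [-0.707, 0.0, 0.001, 0.707]
contact_force: [-0.1, 0.0, 0.4]
gripper_width: 85.2
```

```bash
python3 - <<'E'
from h import *
p,R=st(); print(R.round(2)); f=grab_frame("wrist"); cv2.imwrite("pics/w5.png",f["pixels"])
for t,z in dict(pivot=40,post_top=82,stop_pin=38).items():
    for x in mark_of(t,f)[:2]: print(t,round(x["conf"],2),np.round(x["at"],1),np.round(atz(f,*x["at"],z),1))
E
```

```text
t 9.68 p [ 590.1 -125.1  171.3] jawang 0.001 F [-0.1  0.   0.4] w 85.2 q [ 0.66  0.46 -0.69  1.5   0.3   1.3  -0.06]
[[ 1. -0. -0.]
 [ 0.  0.  1.]
 [-0. -1.  0.]]
pivot 0.84 [100.4 244.2] [548.8 -44.3  40. ]
post_top 0.77 [241.5 311.9] [ 591.2 -124.1   82. ]
stop_pin 0.78 [148.4 193.2] [513.8 -74.   38. ]
```

View pics/w5.png

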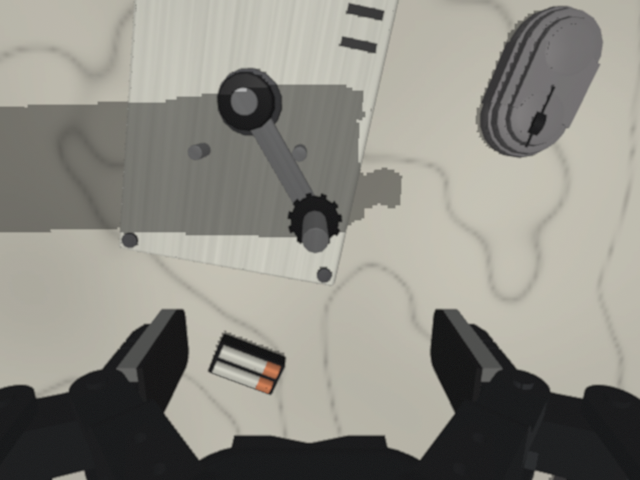

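Call:
send_rows:
  plan:
    - [2.5,20,1,0,0]
    - [0,25,0,0,0]
    - [0,25,0,0,0]
    - [0,25,0,0,0]
    - [0,28,0,0,0]
    - [0,0,0,0,100]

```text
clock: 10.38
ee_pos: [589.3, -123.8, 43.7]
tcp_rot: [-0.707, 0.002, 0.004, 0.708]
contact_force: [-0.8, -0.7, -1.5]
gripper_width: 75.4
```

Call:
send_rows:
  plan:
    - [0,0,0,0,150]
    - [0,0,0,0,180]
    - [0,0,0,0,255]
    - [0,0,0,0,255]
    - [0,0,0,0,255]
    - [0,0,0,0,255]
    - [0,0,0,0,255]
  squeeze: 30

```text
clock: 10.97
ee_pos: [593.8, -124.2, 50.9]
tcp_rot: [0.707, 0.002, -0.0, -0.707]
contact_force: [-2.5, 0.6, 6.8]
gripper_width: 15.4
```

```bash
python3 - <<'E'
from h import *
p,R=st(); f=grab_frame("wrist"); cv2.imwrite("pics/w6.png",f["pixels"])
c=np.array([549,-45.]); d=p[:2]-c; a0=np.arctan2(d[1],d[0]); r=np.hypot(*d); print(r,a0)
pr=p[:2]
for k in range(1,13):
    a=-1.06-k*1.05/12; q=c+90*np.array([np.cos(a),np.sin(a)]); print(k,q.round(1),(q-pr).round(1)); pr=q
E
```

```text
t 10.97 p [ 593.8 -124.2   50.9] jawang 0.003 F [-2.5  0.6  6.8] w 15.4 q [ 0.63  0.58 -0.64  1.62  0.38  1.07 -0.12]
91.00162283012764 -1.0561336923982614
1 [ 586.  -127.1] [-7.8 -2.8]
2 [ 578.7 -130. ] [-7.3 -2.9]
3 [ 571.1 -132.2] [-7.5 -2.3]
4 [ 563.4 -133.8] [-7.7 -1.6]
5 [ 555.6 -134.8] [-7.8 -0.9]
6 [ 547.7 -135. ] [-7.9 -0.2]
7 [ 539.9 -134.5] [-7.9  0.5]
8 [ 532.1 -133.4] [-7.8  1.1]
9 [ 524.4 -131.6] [-7.7  1.8]
10 [ 516.9 -129.1] [-7.5  2.5]
11 [ 509.7 -126. ] [-7.2  3.1]
12 [ 502.8 -122.2] [-6.9  3.7]
```

View pics/w6.png

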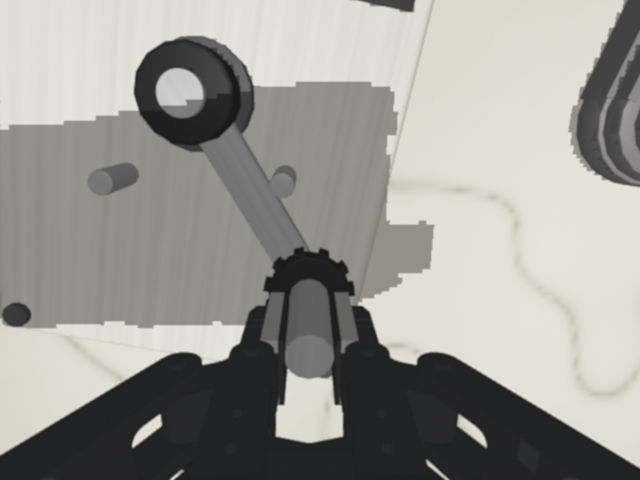

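The post is gripped (15.4 mm opening), centred at about (309,355). I'll now follow the arc.

Call:
send_rows:
  plan:
    - [-7.8,0,-3,0,255]
    - [-7.3,0,-2.9,0,255]
    - [-7.5,0,-2.3,0,255]
    - [-7.7,0,-1.6,0,255]
    - [-7.8,0,-0.9,0,255]
    - [-7.9,0,-0.2,0,255]
    - [-7.9,0,0.5,0,255]
    - [-7.8,0,1.1,0,255]

```text
clock: 11.68
ee_pos: [533.6, -138.3, 51.1]
tcp_rot: [0.709, 0.002, 0.003, -0.705]
contact_force: [6.4, -11.5, -0.5]
gripper_width: 14.7
```

Call:
send_rows:
  plan:
    - [-7.7,0,1.8,0,255]
    - [-7.5,0,2.5,0,255]
    - [-7.2,0,3.1,0,255]
    - [-3.5,0,1.8,0,255]
    - [-3,0,1.7,0,255]
    - [0,0,0,0,255]
    - [0,0,0,0,255]

```text
clock: 12.27
ee_pos: [504.4, -126.0, 51.1]
tcp_rot: [0.709, 0.002, 0.002, -0.706]
contact_force: [5.5, -8.0, 1.1]
gripper_width: 15.1
```

```bash
python3 - <<'E'
from h import *
p,R=st(); f=grab_frame("wrist"); cv2.imwrite("pics/w7.png",f["pixels"])
c=np.array([549,-45.]); d=p[:2]-c; print(np.hypot(*d),-1.06-np.arctan2(d[1],d[0]))
for t,z in dict(pivot=40,post_top=82,stop_pin=38).items():
    for x in mark_of(t,f)[:2]: print(t,round(x["conf"],2),np.round(x["at"],1),np.round(atz(f,*x["at"],z),1))
f=grab_frame("side"); cv2.imwrite("pics/s7.png",cv2.resize(f["pixels"][150:350,200:450],None,fx=3,fy=3))
E
```

```text
t 12.27 p [ 504.4 -126.    51.1] jawang -0.0 F [ 5.5 -8.   1.1] w 15.1 q [ 0.75  0.41 -0.69  1.86  0.32  0.98 -0.07]
92.42023485643175 1.0139220955132036
pivot 0.59 [ 87.5 437.3] [549.  -44.4  40. ]
post_top 0.6 [353.4 307.1] [ 503.3 -123.6   82. ]
post_top 0.18 [ 93.4 423.1] [533. -48.  82.]
stop_pin 0.81 [178.8 335.8] [514.2 -76.6  38. ]
```

View pics/w7.png

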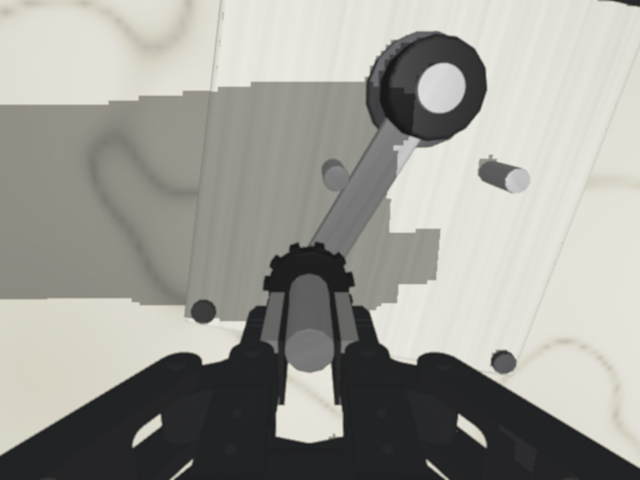

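View pics/s7.png

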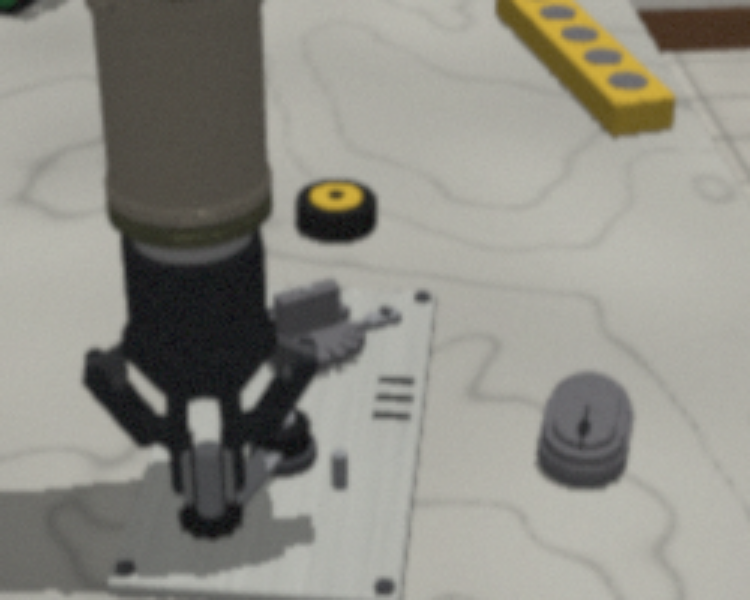

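Call:
send_rows:
  plan:
    - [-1.7,0,1,0,255]
    - [-1.7,0,1,0,255]
    - [0,0,0,0,255]
    - [0,0,0,0,255]
    - [0,0,0,0,255]

```text
clock: 12.93
ee_pos: [503.0, -125.2, 51.3]
tcp_rot: [0.709, 0.003, 0.004, -0.705]
contact_force: [13.5, -11.9, -6.2]
gripper_width: 14.9
```

Call:
send_rows:
  plan:
    - [-1.7,0,1,0,255]
    - [-1.7,0,1,0,255]
    - [0,0,0,0,255]
    - [0,0,0,0,255]
    - [0,0,0,0,255]

```text
clock: 13.35
ee_pos: [502.4, -124.8, 51.5]
tcp_rot: [0.709, 0.004, 0.006, -0.705]
contact_force: [27.6, -18.1, -20.2]
gripper_width: 15.4
```

The position stalls while the force rises, so the arm is against the stop. I'll ease back 2 mm to a moderate push and check.

Call:
send_rows:
  plan:
    - [1.7,0,-1,0,255]
    - [0,0,0,0,255]
    - [0,0,0,0,255]
    - [0,0,0,0,255]
    - [0,0,0,0,255]
    - [0,0,0,0,255]

```text
clock: 13.85
ee_pos: [502.7, -125.0, 51.4]
tcp_rot: [0.709, 0.004, 0.005, -0.705]
contact_force: [20.6, -15.3, -14.1]
gripper_width: 14.9
```

```bash
python3 - <<'E'
from h import *
p,R=st(); f=grab_frame("wrist"); cv2.imwrite("pics/w8.png",f["pixels"])
A={}
for t,z in dict(pivot=40,post_top=82,stop_pin=38).items():
    for x in mark_of(t,f)[:1]: A[t]=atz(f,*x["at"],z); print(t,round(x["conf"],2),np.round(A[t],1))
for c in ([549,-45],[548.4,-46]):
    d=p[:2]-c; print("tool",np.hypot(*d),-1.06-np.arctan2(d[1],d[0]))
g=grab_frame("top"); cv2.imwrite("pics/t8.png",cv2.resize(g["pixels"][150:340,200:500],None,fx=2.6,fy=2.6,interpolation=cv2.INTER_CUBIC))
for t in ["spare_wheel","battery_box","mouse"]:
    for x in mark_of(t,g)[:1]: print(t,np.round(atz(g,*x["at"],0),1))
E
```

```text
t 13.85 p [ 502.7 -125.    51.4] jawang -0.002 F [ 20.6 -15.3 -14.1] w 14.9 q [ 0.76  0.4  -0.69  1.87  0.31  0.97 -0.07]
pivot 0.73 [547.  -43.9  40. ]
post_top 0.57 [ 501.4 -122.9   82. ]
stop_pin 0.67 [513.7 -76.   38. ]
tool 92.41751355564895 1.0359701130315426
tool 91.25146043584974 1.035775280901595
spare_wheel [605.1 271.    0. ]
battery_box [610.1  95.    0. ]
mouse [741.3 -34.1   0. ]
```

View pics/w8.png

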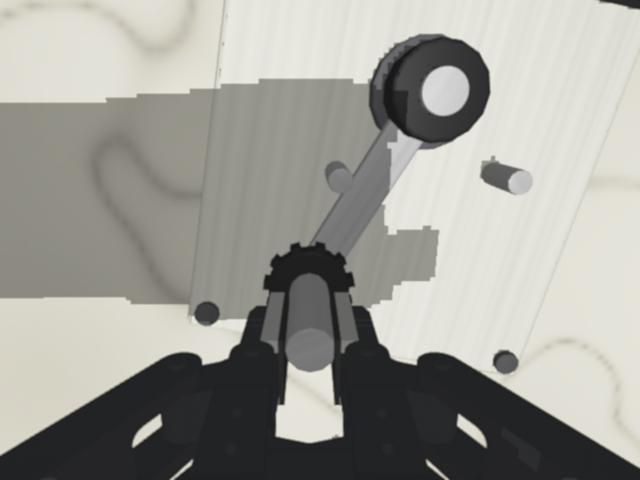

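View pics/t8.png

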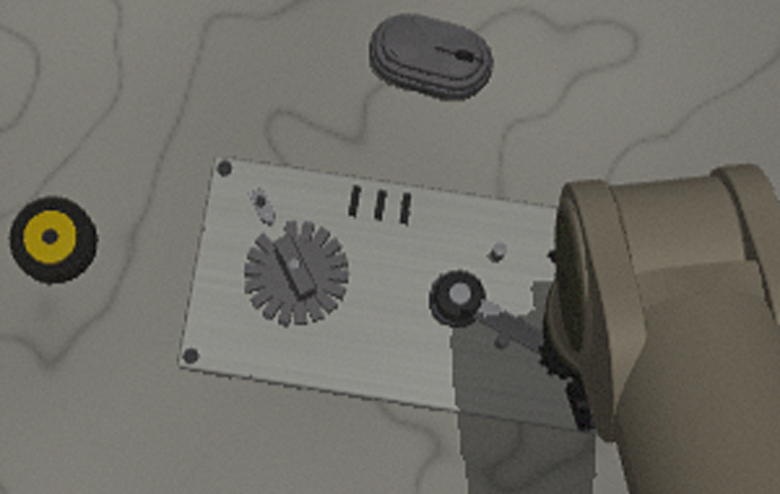

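The arm's edge meets the stop pin at about (350,180) in the wrist view. In the top view the gap faces the pointer, and the wheel and mouse haven't moved. I'm handing in.

```bash
python3 - <<'E'
from h import *
st(); print(env.job_done()); st()
E
```

```text
t 14.25 p [ 502.7 -125.    51.4] jawang -0.002 F [ 20.7 -14.4 -12.8] w 15.1 q [ 0.76  0.4  -0.69  1.87  0.31  0.97 -0.07]
the job is handed in; nothing more can be done
None
the job is handed in; nothing more can be done
```

I turned the sprocket about 46° anticlockwise by its hub until the gap faced the pointer, then let go and lifted clear. Then I gripped the tensioner post, swung the arm round to its stop pin and handed in at about 14 s, still holding it there; no verdict was reported.

**Last checks:**
- **Sprocket:** in the wrist picture before release, the middle of the gap was within about 1 pixel of the pointer's axis. The last top view still showed it on its mark.
- **Tensioner:** the arm's edge touched the stop pin in the wrist picture. Pushing 4 mm further moved it only about 0.7 mm while the force rose, so it was on the stop. I then eased back 2 mm, leaving roughly 28 N measured at the tool (about 25 N of it sideways).
- **Tensioner angle:** the tool position gives 1.036 rad against 1.05 at the stop, which is within my measuring error.
- **Bystanders:** the wheel read within 2 mm of its start. The mouse read about 9 mm off, but the tool never went near it, so I put that down to detector scatter.
- **Battery box (not confirmed):** the robot hid it in the last top view, and the network's detection there was false (it landed near the pointer). The tool never came close to it.

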